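Feed an oak strip under the trimming-jig guard with a push stick

ROBOT

A 6-joint arm with a two-finger parallel gripper is mounted at the origin on the work surface. World frame = base frame: x ahead of the robot, y to its left, z up, the work surface at z = 0. Lengths are in mm, angles in rad, forces in N, time in s.
With the tool pointing down it reaches from about 350 to 975 mm from the base axis. Payload 17.4 kg.
Tool frame: the origin (TCP) lies on the front face of the gripper's body, between the roots of the fingers; the fingertips stand 73 mm ahead of it and the grasp point (between the pads) lies 54 mm ahead of it (arm.finger_overhang is the distance from the TCP to the fingertips, in mm); z points along the fingers, y is the line along which they close (so a half turn about z gives the same grasp; the last joint's range is limited). The gripper opens to 85 mm and grips with 20 to 120 N. Pads are 22 mm wide; open, the fingers measure 114 mm over their backs; the gripper's body (76 mm by 85 mm) begins 54 mm behind the grasp point. The pads swing forward as they close: fully open they stand 13 mm farther back than shut.
Start: joints at [-1.141, 0.116, 1.442, -0, 1.584, -0.038], TCP at [304.366, -602.49, 303.903] pointing down, gripper open.
Joint ranges: [-2.83, 2.83], [-0.83, 2.19], [0.07, 2.5], [-1.14, 4.28], [0.01, 3], [-2.97, 2.97]. Speed limits (rad/s): [1.89, 1.89, 2.22, 3.14, 3.14, 3.14].

INTERFACE

Orientations are given as [roll, pitch, yaw] about the fixed x, y, z axes, in that order (R = Rz(yaw) Ry(pitch) Rx(roll)).
In Python, from bench import arm gives the robot as it stands.
- The arm moves only by the tool play_rows, never from a script. Its argument "commands" is a list of rows, each an object with "offset": the shift along the tool's x, y, z as a fraction of full scale, a list of three; "rot": the turn, a rotation vector about the tool's x, y, z as a fraction of full scale, a list of three. A call has 1 to 10 rows; each row is the pose to reach, as a shift and turn from the pose commanded when the call began, along the tool's axes at that moment; what a row does not reach only later rows make up. Full scale, the value 1, is 200 mm for a shift and 2 rad for a turn. A row lasts 1/12 s, in which the tool goes at most 41.7 mm and 7.16 degrees, less where a joint would pass 70% of its speed; a pose out of reach is approached as far as the arm can. A call with a number of a shift or a turn outside -1 to 1 is refused whole. A call with a gripper value outside its range is refused whole. "gripper" is the opening, from -1 (shut) to 1 (fully open), set as the call begins (left out, the last holds). The fingers move at their own pace and stop on an object; "force" is the grip in N (left out, the last holds). Time passes only in rows, so rows that repeat a pose let the fingers close. It gives the time, the measured TCP pose, the force, the opening and the grip force at its end, in the units of the state.
- arm.read_state(): the state, without advancing time (a new reading comes with each control period).
- arm.camera(name): name is "side" or "top" or "wrist"; returns a dict with "pixels" (400x640x3 uint8, blue, green, red), "depth" (400x640 float32, mm along the optical axis (not along the pixel's ray), 0 where there is no reading), "K" (3x3 intrinsics, pixels), "origin" and "rotation" of the camera in the world. Camera axes: x right, y down, z forward; pixel columns grow to the right and rows downward; lengths in mm; the calibration is good to about 2 mm. The wrist camera is an equidistant fisheye: a pixel r from the principal point sees the ray r / f radians off the axis. A picture is of the moment at which its call begins.
- arm.job_done(): hands the job in; it is judged then, once.
The state is a dict: "t": time; "qpos": joint angles; "qd": joint speeds; "tau": joint torques, N m; "eef_pos": TCP position; "tool_rot": TCP orientation; "contact_force": force on the tool from outside, world axes, zero at the start; "ft_torque": the same for the moment, N m; "finger_gap": opening from 0.0 (shut) to 1.0 (fully open); "grasp_force": force on a finger pad.
Only numpy, scipy, OpenCV 4.12 (cv2) and the standard library are available. Lean on these libraries where they do the work, as an engineer would, in place of code of your own. Each camera call takes 0.05 s, during which the arm holds its last target. There are 200 camera calls.

TASK

Take the push stick from its leaning rest and use it to push the oak strip along the jig's channel, under the guard, until the whole strip has come out past the guard on the far side. Push the strip only with the stick, never with the gripper or arm; then put the stick back in its rest the way it stood, and leave the other things on the bench where they are.

Things in the scene. Friction and masses are not known exactly. Their poses are not given: they have to be found in the camera images.
- gate (a point): On the channel's centreline, on the board's top face (18 mm above the bench), directly below the guard's entry face; axes as the jig. The guard is an upright aluminium plate across the channel, y 0 to 10 mm, its low edge 44 mm above the board, its top 84 mm, x -58 to 46 mm, with a 30 mm wide post on the rail side. Channel from y -195 to 165 mm; board from y -200 to 170 mm.
- work_mid (a point): The oak strip, pale planed wood, 50 mm wide (x), 120 mm long (y), 30 mm high, about 130 g; lies loose in the channel on the infeed side of the guard. The point is its centre; its y axis points along the feed, towards the guard.
- work_tail (a point): Centre of the strip's rear end face (the face to push), 60 mm behind its centre and 15 mm above the board.
- stick_grip (a point): Centre of the push stick's handle. The stick is a flat brown wooden T, 14 mm thick: blade 40 mm wide, 200 long, then cross-handle 92 wide, 50 long at the top; grip the handle across its thickness, pointing along the stick. In this frame (upright while in the rest) the stick runs foot to handle along (0,-0.616,0.788), its front face looks along (0,0.788,0.616), width along x.
- stick_tip (a point): Centre of the stick's square-cut foot end (40 x 14 mm), 225 mm down the stick from the handle's centre; same axes as stick_grip. Only a leaning stick reaches in under the guard: upright, it meets the guard plate first.
- home_tip (a point): Where stick_tip is when the stick stands in its rest, 33 mm above the bench. Axes: x across the rest, y horizontal, away from the side the stick leans to, z up; the stick standing in the rest has the same axes.
- home_grip (a point): Where stick_grip is when the stick stands in its rest (225 mm up the lean from home_tip); same axes.
- mallet: Bystander: wooden mallet lying flat, head 70 x 125 x 62 mm, handle 190 mm. Origin under the head. To be left alone.
- knife_a: Bystander: knife with dark wooden handle, 190 mm long, lying flat; origin at the handle's front end. To be left alone.
- knife_b: Bystander: shorter knife, 160 mm long, lying flat; origin at the handle's front end. To be left alone.
- offcut: Bystander: pale wooden offcut 85 x 55 x 22 mm, origin under its centre. To be left alone.
- sanding_block: Bystander: cork sanding block 100 x 60 x 32 mm, origin under its centre. To be left alone.
- glue: Bystander: white glue bottle, 54 mm diameter, 150 mm tall, standing; origin under its centre. To be left alone.
- work: The whole oak strip; origin under its centre, axes as work_mid.
- stick: The whole push stick, about 120 g, leaning 38 degrees in its rest; origin at stick_tip, same axes.
- jig: Trimming jig, fixed, place and yaw vary: grey board 300 x 370 mm, 18 mm thick; feed channel 56 mm wide between a plywood fence on the far side (18 thick, 28 high; 60 high for y -45 to 55 mm) and a low rail (15 high, 18 thick) on the robot's side; blue palm router lying behind the fence, 80 mm above the board. Origin: below point gate, on the bench. y axis = feed direction, x = towards the fence, z up.
- rest: Rest for the stick, fixed, place and yaw vary: dark base 110 x 150 mm; plywood back plate leaning 38 degrees from vertical (top towards -y), reaching 165 mm up the stick; 8 mm cheeks, 5 mm play each side of the blade; foot ledge square to the plate; front lip 14 mm high, 8 mm play before the stick. Handle stands clear above. Origin on the bench below home_tip.

How it is judged (in metres and radians):
On the way, in this order (a step that is already met when the one before it is completed fails the run):
1. the push stick is lifted out of its rest (distance between stick_tip and home_tip above 0.06 m), for 0.2 s.
2. the strip is pushed right through: all of it past the guard, still flat in the channel (y of work_tail in the frame of gate above 0.011 m and y of work_mid in the frame of gate below 0.16 m and x of work_mid in the frame of gate between -0.02 and 0.02 m and z of work_mid in the frame of gate below 0.022 m), for 0.2 s.
3. the stick is put back in its rest (distance between stick_tip and home_tip below 0.015 m and distance between stick_grip and home_grip below 0.018 m), for 0.2 s.
At the end, for the whole second after the job is handed in: The strip lies at rest flat in the jig's channel with its rear end at least 1 mm beyond the guard's exit face and its centre at most 160 mm beyond the entry face; the stick stands released and at rest in its rest, its foot within 15 mm and its handle centre within 18 mm of where they were (all of step 2 and all of step 3 and linear speed of each of work, stick below 0.02 m/s); the robot touches nothing.
It fails at once if the gripper or arm touches the oak strip (contact force between any of the fingers, the arm and work above 0.5 N).
It fails at once if a bystander is shifted by more than 40 mm (distance of any of mallet, knife_a, knife_b, offcut, sanding_block, glue from where it was at the start of the episode above 0.04 m).
It also fails if it takes over 62 s, if anything falls off the work surface, if the arm or the gripper's body presses on something with over 40 N, if the wrist force passes 120 N, or if a joint passes its speed limit or range.

## Working session

There is one attempt and no reset: what is moved stays moved. The work goes in short steps, Python scripts to look and compute and a tool call to move; the robot and the scene stay as the last step left them, time stands still between calls to the robot, and variables do not carry over. Pictures are saved under pics/ and viewed, at most 10 in all, crops included, and the job is handed in when it is done.

Besides the shell and the picture viewer there is one more tool, called after "Request:" as name(argument=value, ...) on one line, values as JSON. play_rows: Moves the arm, as the interface text tells. Its arguments: {"type":"object","properties":{"commands":{"type":"array"},"gripper":{"type":"number"},"force":{"type":"number"}},"required":["commands"]}

```bash
ls; mkdir -p pics; python3 - <<'E'
from bench import arm
import cv2,numpy as np,pickle
d={}
for n in("side","top"):
    c=arm.camera(n);d[n]=c;cv2.imwrite(f"pics/{n}0.png",c["pixels"]);print(n,c["K"].tolist(),np.round(c["origin"],1),np.round(c["rotation"],3).tolist())
pickle.dump(d,open("c0.pkl","wb"));print(arm.read_state())
E
```

```text
pics
side [[511.82054660509664, 0.0, 328.4216051173077], [0.0, 511.82054660509664, 202.1710381828405], [0.0, 0.0, 1.0]] [  446.5 -1113.7  1299.1] [-2.376, 0.02, -0.079]
top [[402.7343974436749, 0.0, 315.9511847335378], [0.0, 402.7343974436749, 194.09802856777674], [0.0, 0.0, 1.0]] [ 466.3   -6.  1303.2] [-3.09, -0.023, -1.554]
{'t': 0.1, 'qpos': array([-1.14077782e+00,  1.16459802e-01,  1.44217493e+00, -1.25231057e-05,
        1.58403099e+00, -3.77918536e-02]), 'qd': array([-7.35768995e-04, -8.65758038e-04,  1.01755845e-05,  6.96846358e-04,
       -7.36184389e-04, -9.08578626e-04]), 'tau': array([ 1.44510363e-03, -7.33667278e+01, -6.33785677e+01,  1.71800127e-05,
        5.29693934e-03, -9.84139746e-06]), 'eef_pos': array([ 304.33611274, -602.39609372,  303.23588689]), 'tool_rot': array([-3.14051988e+00, -2.80304034e-05,  4.67810182e-01]), 'contact_force': array([-0.82272292,  0.22473906,  0.00667582]), 'ft_torque': array([-0.00567118,  0.04347296, -0.02427307]), 'grasp_force': 0.0, 'finger_gap': 0.9983925758926996}
```

View pics/top0.png

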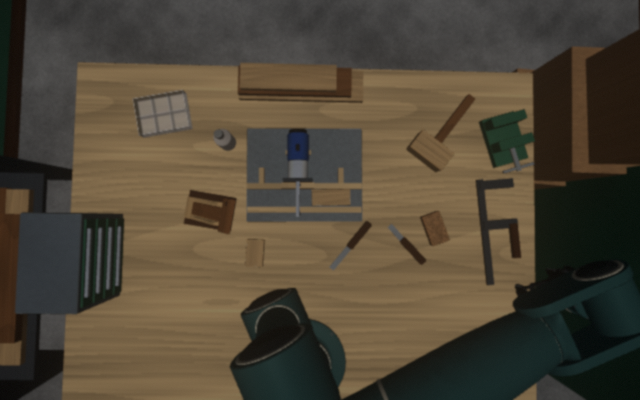

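View pics/side0.png

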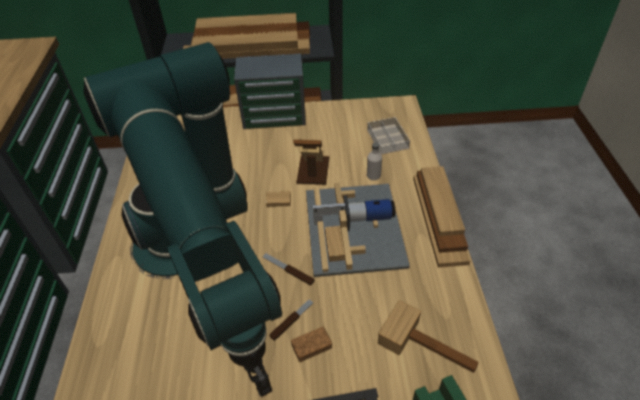

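The top picture shows the jig at px (247–362, 128–221), with the strip near (331,198) on the right of the guard (297,200), so the feed runs to image left (+y). The rest with the stick is at (210,212), handle leaning left. The side view agrees. Next I zoom in on the top view and measure.

```bash
cat > h.py <<'E'
import numpy as np,cv2,pickle
from scipy.spatial.transform import Rotation as Ro
def cloud(c):
    K=np.array(c["K"]);d=c["depth"];v,u=np.mgrid[0:400,0:640]
    p=np.stack([(u-K[0,2])/K[0,0]*d,(v-K[1,2])/K[1,1]*d,d],-1)
    return p@Ro.from_euler('xyz',c["rotation"]).as_matrix().T+np.array(c["origin"])
def cast(c,uv,z):
    K=np.array(c["K"]);uv=np.atleast_2d(uv).astype(float)
    r=np.c_[(uv[:,0]-K[0,2])/K[0,0],(uv[:,1]-K[1,2])/K[1,1],np.ones(len(uv))]@Ro.from_euler('xyz',c["rotation"]).as_matrix().T
    o=np.array(c["origin"]);return o+r*((z-o[2])/r[:,2])[:,None]
E
python3 - <<'E'
from h import *
d=pickle.load(open("c0.pkl","rb"));c=d["top"];P=cloud(c)
im=c["pixels"]
a=cv2.resize(im[120:260,170:370],None,fx=4,fy=4,interpolation=cv2.INTER_CUBIC);cv2.imwrite("pics/topz.png",np.clip(a*1.6,0,255).astype(np.uint8))
b=d["side"]["pixels"][120:280,260:420];cv2.imwrite("pics/sidez.png",np.clip(cv2.resize(b,None,fx=3.7,fy=3.7,interpolation=cv2.INTER_CUBIC)*1.6,0,255).astype(np.uint8))
hsv=cv2.cvtColor(im,cv2.COLOR_BGR2HSV)
m=((hsv[...,1]<70)).astype(np.uint8);m[:120]=0;m[230:]=0;m[:,:240]=0;m[:,370:]=0
pts=np.argwhere(m)[:,::-1].astype(np.float32)
n,l,s,_=cv2.connectedComponentsWithStats(m);print(s)
sel=m.astype(bool)&(abs(P[...,2]-18)<6)
r=cv2.minAreaRect(cast(c,np.argwhere(sel)[:,::-1],18)[:,:2].astype(np.float32));print(r, cv2.boxPoints(r))
print("bench z",np.median(P[240:260,200:300,2]))
np.set_printoptions(linewidth=250,suppress=True)
print(P[185:236:3,178:242:3,2].round())
print(P[180:216:2,290:356:4,2].round())
E
```

```text
[[     0      0    640    400 247956]
 [   246    128    116     94   7776]
 [   296    145      3      5     15]
 [   318    189     44     18    253]]
((594.47119140625, 5.0283203125), (296.63909912109375, 367.785400390625), 0.9654654264450073) [[ 443.07413  186.39577]
 [ 449.27127 -181.33742]
 [ 745.8683  -176.33913]
 [ 739.67114  191.39406]]
bench z 1.3752891634572961
[[   2.    4.   -3.   -1.    3.    1.    3.   -2.   -2.   -2.    2.    2.   -0.   -1.    6.    1.    6.    2.    2.   -1.    4.    2.]
 [   2.    3.   -1.    3.    0.    3.   -1.   -1.    3.    2.   -3.    0.   -5.    8.    4.   -6.    2.    3.    2.    2.    1.    3.]
 [   1.    2.   -2.    3.   13.   13.    5.   -0.    1.    5.    3.    4.    1.    4.    4.    6.    5.    4.    2.    2.    3.    2.]
 [  -1.   -0.    1.    2.   10.   11.   11.   15.    9.   14.   14.    6.   -6.    3.    3.    2.    5.    0.    3.   -5.    2.    1.]
 [  -2.    1.    6.   41.   58.   14.    8.   15.   11.    9.   12.   10.   10.   12.   10.   13.   13.   11.   -2.    5.    0.    1.]
 [  -1.    2.   -2.   47.   58.   48.   69.   82. 
[... 2761 characters left out ...]
3.   54.   52.   48.   49.   51.   47.   49.   48.   49.   17.   17.]
 [  15.   19.  104.   15.   16.   21.   48.   54.   50.   49.   45.   47.   49.   45.   51.   23.   23.]
 [  18.   18.  108.   16.   20.   23.   18.   19.   22.   22.   18.   18.   18.   20. 1303.   18.   23.]
 [  33.   33.  102.   35.   38.   37.   36.   34.   32.   37.   36.   32.   37.   40.   33.   33.   35.]
 [  32.   37.  105.   35.   36.   32.   37.   36.   30.   35.   37.   35.   33.   36.   31.   36.   37.]
 [  36.   33.  102.   33.   34.   40.   33.   31.   37.   32.   37.   35.   31.   32.   34.   32.   31.]
 [  19.   23.  103.   20.   24.   20.   21.   21.   20.   18.   19.   17.   21.   21.   19.   19.   17.]]
```

View pics/topz.png

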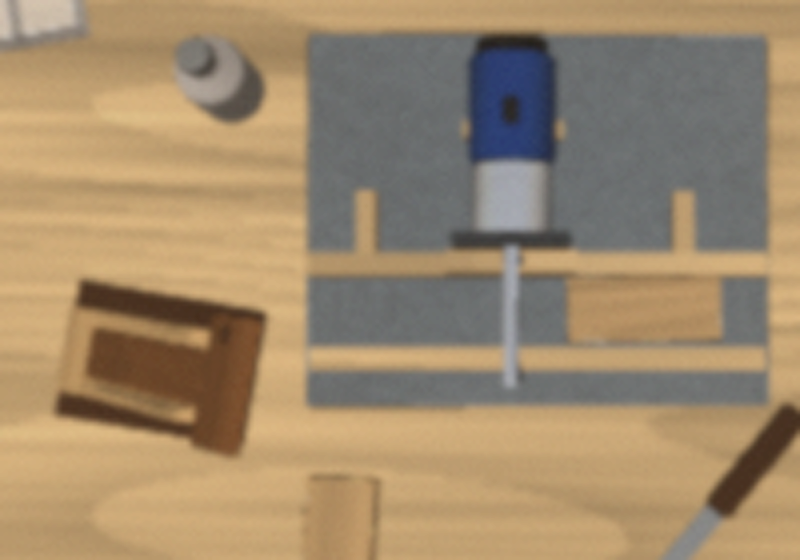

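View pics/sidez.png

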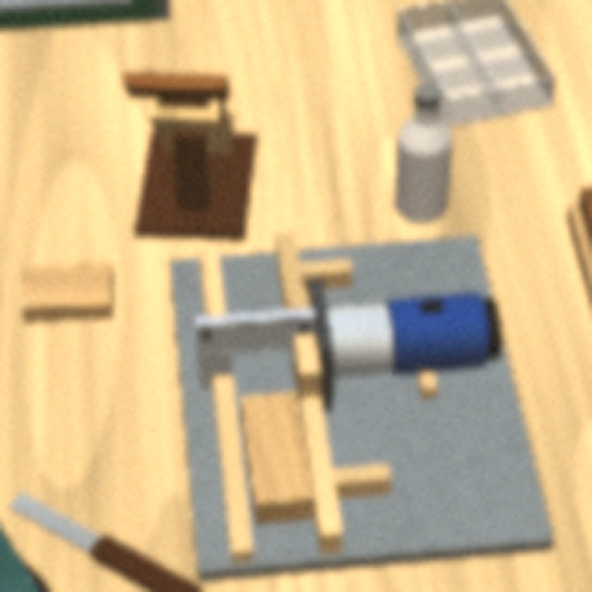

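```bash
python3 - <<'E'
from h import *
np.set_printoptions(linewidth=200,suppress=True,precision=2)
d=pickle.load(open("c0.pkl","rb"));c=d["top"];P=cloud(c)
im=cv2.GaussianBlur(c["pixels"],(3,3),0).astype(int);hsv=cv2.cvtColor(im.astype(np.uint8),cv2.COLOR_BGR2HSV)
for v in (205,210,215): print([(u,*im[v,u],int(P[v,u,2])) for u in range(186,242,4)])
br=(im[...,2]<125)&(im[...,2]-im[...,0]>15); br[:,:180]=0;br[:,245:]=0;br[:185]=0;br[240:]=0
z=P[...,2]; sel=br&(z>60)&(z<245)
p=P[sel];uv=np.argwhere(sel)
# plane fit, robust
q=p
for i in range(8):
    o=q.mean(0);n=np.linalg.svd(q-o,full_matrices=0)[2][2];n*=np.sign(n[2]);e=(p-o)@n;q=p[abs(e)<6]
yaw=np.arctan2(-n[0],n[1])
print(len(p),len(q),"n",n,"exp .788h .616; yaw",yaw,"horiz",np.hypot(n[0],n[1]))
# base rect: brown low + everything above, seen at z 12
m=(br|((z>8)&(z<60))); m[:,:180]=0;m[:,245:]=0;m[:185]=0;m[240:]=0
lo=m&(abs(z-12)<6)
r=cv2.minAreaRect(cast(c,np.argwhere(lo)[:,::-1],12)[:,:2].astype(np.float32));print(r)
R=Ro.from_euler('z',yaw).as_matrix()
ax=R@[0,-.616,.788];w=R@[1,0,0]
s=(q-o)@ax;t=(q-o)@w
for lo_ in range(-130,130,10):
    k=(s>=lo_)&(s<lo_+10)
    if k.sum(): print(lo_,k.sum(),t[k].min(),t[k].max(),np.median(t[k]))
print(o, s.min(),s.max())
np.savez("st.npz",o=o,n=n)
E
```

```text
[(186, np.int64(65), np.int64(94), np.int64(116), 47), (190, np.int64(60), np.int64(91), np.int64(115), 53), (194, np.int64(28), np.int64(45), np.int64(67), 50), (198, np.int64(25), np.int64(42), np.int64(63), 73), (202, np.int64(28), np.int64(45), np.int64(68), 98), (206, np.int64(30), np.int64(48), np.int64(71), 115), (210, np.int64(37), np.int64(58), np.int64(78), 110), (214, np.int64(46), np.int64(71), np.int64(93), 129), (218, np.int64(58), np.int64(87), np.int64(111), 147), (222, np.int64(41), np.int64(64), np.int64(87), 198), (226, np.int64(24), np.int64(38), np.int64(58), 220), (230, np.int64(29), np.int64(49), np.int64(74), 235), (234, np.int64(36), np.int64(56), np.int64(78), 228), (238, np.int64(75), np.int64(105), np.int64(127), 3)]
[(186, np.int64(60), np.int64(89), np.int64(111), 52), (190, np.int64(56), np.int64(86), np.int64(110), 35), (194, np.int64(25), np.int64(43), np.int64(64), 55), (198, np.int64(25), np.int64(41), np.int64(62), 85), (202, np.int64(25), np.int64(43), np.int64(64), 107), (206, np.int64(26), np.int64(44), np.int64(68), 124), (210, np.int64(26), np
[... 2115 characters left out ...]
34188752942
-10 44 -31.835203183801156 32.24178630415231 1.8342144713064907
0 26 -32.50985114963548 32.714153335304594 0.07411083355318682
10 28 -17.71817093363008 19.63996657203903 0.7530464537756606
20 19 -18.98979300052539 20.142304001105295 0.29166648695541386
30 37 -44.62587360545328 37.888965513905994 -1.0931020879417397
40 53 -45.83060618370559 44.16128709034759 -0.502091430388054
50 59 -44.73820847317753 45.04196959809492 0.6782003556312423
60 57 -43.82123653511415 45.91618761242625 2.0414940637308994
70 61 -45.13759270801667 43.68535710073024 -1.8909251099868198
80 111 -44.04145168329232 45.001666952189396 1.710554594613043
[465.71 253.79 168.64] -139.8522707141003 89.09190940769919
```

```bash
cat >> h.py <<'E'
def rel(st,T,Rt):
    """moves in tool axes, row units, from pose st=(pos,rpy) to T,Rt"""
    R0=Ro.from_euler('xyz',st[1]).as_matrix()
    return np.round(R0.T@(np.array(T)-st[0])/200,3),np.round(Ro.from_matrix(R0.T@Rt).as_rotvec()/2,4)
E
python3 - <<'E'
from h import *
from bench import arm
np.set_printoptions(linewidth=200,suppress=True,precision=3)
d=pickle.load(open("c0.pkl","rb"));c=d["top"];P=cloud(c);z=P[...,2]
S=np.load("st.npz");o,n=S["o"],S["n"]
im=cv2.GaussianBlur(c["pixels"],(3,3),0).astype(int)
# handle yaw: pixels with z>190 brown, on plane
br=(im[...,2]<100);br[:,:180]=0;br[:,245:]=0;br[:185]=0;br[240:]=0
for nm,k in(("handle",br&(z>192)&(z<245)&(abs((P-o)@n)<7)),("blade",br&(z>55)&(z<150)&(abs((P-o)@n)<7))):
    w=np.array([1,0,0.]);a=np.cross(n,w);a/=np.linalg.norm(a);w=np.cross(a,n)
    q=np.c_[(P[k]-o)@w,(P[k]-o)@a].astype(np.float32);r=cv2.minAreaRect(q);print(nm,r)
    # world yaw of x-axis dir
    for an in(r[2],r[2]-90):
        v=w*np.cos(np.radians(an))+a*np.sin(np.radians(an));print("  yaw",np.arctan2(v[1],v[0]),"axis vec",v)
# jig: subpixel column profile: rail/fence edges and strip
jy=0.0169;Y=np.array([-np.sin(jy),np.cos(jy)]);X=np.array([np.cos(jy),np.sin(jy)])
bc=np.array([594.47,5.03]);g0=bc+15*Y
hsv=cv2.cvtColor(c["pixels"],cv2.COLOR_BGR2HSV);wood=hsv[...,1]>70
for lo,hi,zz,nm in((27,42,33,"rail"),(40,56,47,"fence/strip")):
    k=wood&(z>lo)&(z<hi);k[:120]=0;k[230:]=0;k[:,:246]=0;k[:,363:]=0
    cc=cv2.connectedComponentsWithStats(k.astype(np.uint8));
    for i in range(1,cc[0]):
        if cc[2][i,4]>60:
            q=(cast(c,np.argwhere(cc[1]==i)[:,::-1],zz)[:,:2]-g0)
            x=q@X;y=q@Y;print(nm,cc[2][i],np.percentile(x,[0,5,50,95,100]),np.percentile(y,[0,5,50,95,100]))
k=(z>95)&(z<112)&~wood;k[:192]=0;k[220:]=0;k[:,:285]=0;k[:,310:]=0
q=cast(c,np.argwhere(k)[:,::-1],102)[:,:2]-g0;print("guard x",np.percentile(q@X,[0,50,100]),"y",np.percentile(q@Y,[0,5,50,95,100]),len(q))
print("g0",g0)
for nm,s in(("tip",-166.9),):
    yaw=-.15;R=Ro.from_euler('z',yaw).as_matrix();ax=R@[0,-.616,.788];nn=R@[0,.788,.616]
    tip=o+s*ax-7*nn;grip=tip+225*ax;print("tip",tip,"grip",grip)
st=arm.read_state()
Rt=np.c_[np.cross(-nn,-ax),-nn,-ax];print(np.linalg.det(Rt))
for D in(174,54):print(D,grip+D*ax,rel((st["eef_pos"],st["tool_rot"]),grip+D*ax,Rt))
E
```

```text
handle ((-5.0483856201171875, -59.42279815673828), (58.20213317871094, 90.74758911132812), 83.49787902832031)
  yaw 1.38972819823488 axis vec [ 0.112  0.614 -0.781]
  yaw -0.16311854136001183 axis vec [ 0.987 -0.162  0.014]
blade ((8.220783233642578, 83.59687805175781), (122.28557586669922, 66.03182983398438), 84.45986938476562)
  yaw 1.4166182343796772 axis vec [ 0.096  0.617 -0.781]
  yaw -0.15263630890128066 axis vec [ 0.988 -0.152  0.001]
rail [247 207  49   6 287] [-119.88  -119.859 -110.466 -104.114 -104.08 ] [ 12.601  22.02   88.023 156.878 163.256]
rail [300 207  61   6 364] [-119.803 -119.777 -111.882 -103.966 -103.923] [-192.701 -183.188  -97.739  -12.575   -3.12 ]
fence/strip [246 168  35  21 255] [-45.316 -45.243 -35.807   7.982  17.409] [ 59.149  65.388 115.552 158.745 164.973]
fence/strip [312 168  50  38 934] [-98.069 -94.89  -60.462 -18.543  18.154] [-194.35  -169.207 -109.456  -46.968  -40.7  ]
guard x [-132.164  -99.435  -60.628] y [-1.322  1.654  4.724 10.565 10.601] 83
g0 [594.217  20.028]
tip [480.252 349.988  32.808] grip [459.54  212.945 210.108]
1.000800160000001
174 [443.523 106.964 347.22 ] (array([ 2.221, -2.852, -0.217]), array([0.321, 0.103, 0.297]))
54 [454.569 180.054 252.66 ] (array([ 2.435, -3.153,  0.256]), array([0.321, 0.103, 0.297]))
```

Request:
play_rows(commands=[{"offset": [0.74, -0.95, -0.07], "rot": [0, 0, 0]}, {"offset": [0.74, -0.95, -0.07], "rot": [0, 0, 0]}, {"offset": [0.74, -0.95, -0.07], "rot": [0, 0, 0]}, {"offset": [0.74, -0.95, -0.07], "rot": [0, 0, 0]}, {"offset": [0.74, -0.95, -0.07], "rot": [0, 0, 0]}, {"offset": [0.74, -0.95, -0.07], "rot": [0, 0, 0]}], gripper=1, force=100)

```text
t: 0.6
eef_pos: [350.8, -363.6, 317.9]
tool_rot: [-3.141, -0.0, 0.468]
contact_force: [0.5, 0.4, 1.0]
finger_gap: 0.998
grasp_force: 0.0
```

Request:
play_rows(commands=[{"offset": [0.74, -0.95, -0.07], "rot": [0, 0, 0]}, {"offset": [0.74, -0.95, -0.07], "rot": [0, 0, 0]}, {"offset": [0.74, -0.95, -0.07], "rot": [0, 0, 0]}, {"offset": [0.74, -0.95, -0.07], "rot": [0, 0, 0]}, {"offset": [0.74, -0.95, -0.07], "rot": [0, 0, 0]}, {"offset": [0.74, -0.95, -0.07], "rot": [0, 0, 0]}])

```text
t: 1.1
eef_pos: [396.9, -127.3, 332.1]
tool_rot: [3.141, -0.001, 0.468]
contact_force: [-0.4, -0.7, 0.8]
finger_gap: 1.001
grasp_force: 0.0
```

Request:
play_rows(commands=[{"offset": [0.74, -0.95, -0.07], "rot": [0.32, 0.1, 0.3]}, {"offset": [0.74, -0.95, -0.07], "rot": [0.32, 0.1, 0.3]}, {"offset": [0.74, -0.95, -0.07], "rot": [0.32, 0.1, 0.3]}, {"offset": [0.74, -0.95, -0.07], "rot": [0.32, 0.1, 0.3]}, {"offset": [0.74, -0.95, -0.07], "rot": [0.32, 0.1, 0.3]}, {"offset": [0.74, -0.95, -0.07], "rot": [0.32, 0.1, 0.3]}, {"offset": [0.74, -0.95, -0.07], "rot": [0.32, 0.1, 0.3]}, {"offset": [0.74, -0.95, -0.07], "rot": [0.32, 0.1, 0.3]}, {"offset": [0.74, -0.95, -0.07], "rot": [0.32, 0.1, 0.3]}])

```text
t: 1.85
eef_pos: [443.3, 105.9, 345.2]
tool_rot: [-2.483, 0.006, -0.153]
contact_force: [0.3, -0.4, 0.1]
finger_gap: 1.0
grasp_force: 0.0
```

```bash
python3 - <<'E'
from h import *
from bench import arm
np.set_printoptions(linewidth=200,suppress=True,precision=3)
c=arm.camera("wrist");pickle.dump(c,open("w1.pkl","wb"));cv2.imwrite("pics/w1.png",np.clip(c["pixels"]*1.5,0,255).astype(np.uint8))
st=arm.read_state();print(c["K"],c["origin"],c["rotation"],(c["depth"]>0).mean())
tip=np.array([480.25,350,32.8]);yaw=-.155;R=Ro.from_euler('z',yaw).as_matrix();ax=R@[0,-.616,.788];nn=R@[0,.788,.616]
grip=np.array([459.5,212.9,210.1])
Rt=np.c_[np.cross(-nn,-ax),-nn,-ax]
print(st["eef_pos"],st["tool_rot"],rel((st["eef_pos"],st["tool_rot"]),grip+54*ax,Rt))
E
```

```text
[[309.707   0.    318.674]
 [  0.    309.707 205.446]
 [  0.      0.      1.   ]] [506.574  52.895 400.199] [ 2.854  0.658 -1.73 ] 0.9926328125
[443.47  105.653 345.581] [-2.484  0.005 -0.152] (array([-0.001, -0.014,  0.597]), array([ 0.003,  0.003, -0.   ]))
```

View pics/w1.png

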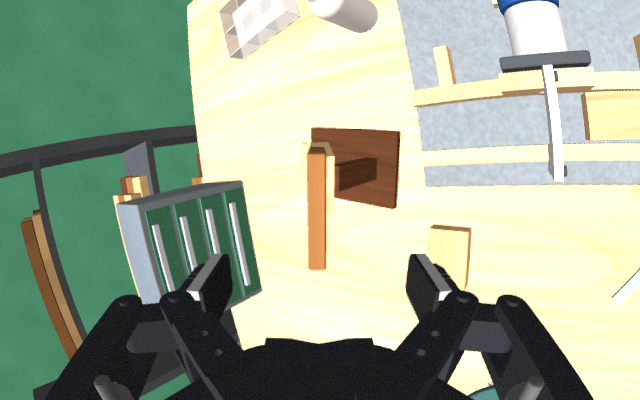

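The wrist view shows the handle's end face at px (308–327, 145–270), square to the view and midway between the fingers (about 210 and 430), so the approach line fits. I go in and grip.

Request:
play_rows(commands=[{"offset": [0, -0.014, 0.2], "rot": [0.003, 0.003, 0]}, {"offset": [0, -0.014, 0.35], "rot": [0.003, 0.003, 0]}, {"offset": [0, -0.014, 0.45], "rot": [0.003, 0.003, 0]}, {"offset": [0, -0.014, 0.55], "rot": [0.003, 0.003, 0]}, {"offset": [0, -0.014, 0.6], "rot": [0.003, 0.003, 0]}, {"offset": [0, -0.014, 0.6], "rot": [0.003, 0.003, 0]}])

```text
t: 2.4
eef_pos: [454.5, 181.7, 251.4]
tool_rot: [-2.478, 0.002, -0.155]
contact_force: [-0.4, -0.6, -0.7]
finger_gap: 0.999
grasp_force: 0.0
```

```bash
python3 - <<'E'
from h import *
from bench import arm
np.set_printoptions(linewidth=200,suppress=True,precision=3)
c=arm.camera("wrist");cv2.imwrite("pics/w2.png",np.clip(c["pixels"]*1.5,0,255).astype(np.uint8))
t=arm.camera("top");pickle.dump(t,open("t2.pkl","wb"))
print(arm.read_state())
E
```

```text
{'t': 2.5, 'qpos': array([ 0.053, -0.388,  2.052,  0.664,  1.368,  1.678]), 'qd': array([-0.01 , -0.011, -0.006,  0.006, -0.001,  0.004]), 'tau': array([  1.143, -28.625, -60.851,   2.858,  -0.457,  -0.019]), 'eef_pos': array([454.945, 181.033, 253.592]), 'tool_rot': array([-2.476, -0.   , -0.156]), 'contact_force': array([-1.356,  0.007,  0.522]), 'ft_torque': array([-0.244,  0.041, -0.02 ]), 'grasp_force': 0.0, 'finger_gap': 0.9995186609946509}
```

View pics/w2.png

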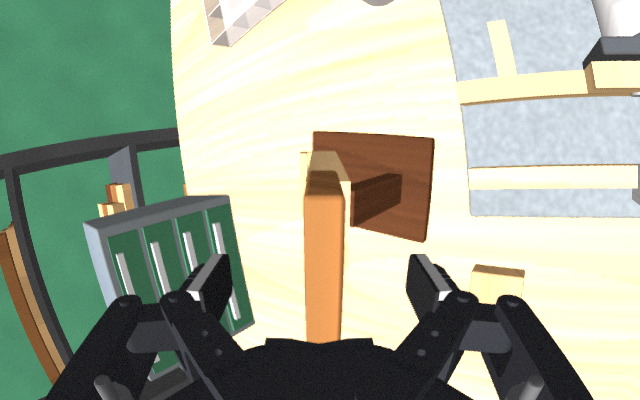

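The handle (px 303–344) is centred between the pads (about 210 and 430). I close the gripper.

Request:
play_rows(commands=[{"offset": [0, 0, 0], "rot": [0, 0, 0]}, {"offset": [0, 0, 0], "rot": [0, 0, 0]}, {"offset": [0, 0, 0], "rot": [0, 0, 0]}, {"offset": [0, 0, 0], "rot": [0, 0, 0]}, {"offset": [0, 0, 0], "rot": [0, 0, 0]}, {"offset": [0, 0, 0], "rot": [0, 0, 0]}, {"offset": [0, 0, 0], "rot": [0, 0, 0]}, {"offset": [0, 0, 0], "rot": [0, 0, 0]}, {"offset": [0, 0, 0], "rot": [0, 0, 0]}, {"offset": [0, 0, 0], "rot": [0, 0, 0]}], gripper=-1, force=100)

```text
t: 3.33
eef_pos: [454.9, 181.3, 253.2]
tool_rot: [-2.476, -0.0, -0.157]
contact_force: [0.2, -5.4, 4.1]
finger_gap: 0.15
grasp_force: 98.4
```

```bash
python3 - <<'E'
from bench import arm
print(arm.read_state())
E
```

```text
{'t': 3.3333, 'qpos': array([ 0.05366021, -0.38842756,  2.05302607,  0.66460918,  1.36683502,
        1.67929276]), 'qd': array([ 1.25964987e-03,  8.00587754e-04, -5.58329840e-05, -7.44041340e-04,
       -2.27418140e-04,  4.08444430e-05]), 'tau': array([ 2.41174378e+00, -2.82919943e+01, -6.04035044e+01,  3.70950200e+00,
       -3.98334023e-01,  2.49223405e-03]), 'eef_pos': array([454.88236435, 181.27963361, 253.17985476]), 'tool_rot': array([-2.47579546e+00, -1.30213425e-04, -1.57326588e-01]), 'contact_force': array([ 0.17395221, -5.39741317,  4.14735417]), 'ft_torque': array([-0.86458718,  0.15164288, -0.03452096]), 'grasp_force': 98.40232372283936, 'finger_gap': 0.1497590119649189}
```

Request:
play_rows(commands=[{"offset": [0, 0, -0.05], "rot": [0, 0, 0]}, {"offset": [0, 0, -0.15], "rot": [0, 0, 0]}, {"offset": [0, 0, -0.3], "rot": [0, 0, 0]}, {"offset": [0, 0, -0.45], "rot": [0, 0, 0]}, {"offset": [0, 0, -0.6], "rot": [0, 0, 0]}, {"offset": [0, 0, -0.75], "rot": [0, 0, 0]}, {"offset": [0, 0, -0.9], "rot": [0, 0, 0]}, {"offset": [0, 0, -1], "rot": [0, 0, 0]}, {"offset": [0, 0, -1], "rot": [0, 0, 0]}])

```text
t: 4.08
eef_pos: [435.3, 57.7, 413.7]
tool_rot: [-2.476, -0.004, -0.159]
contact_force: [-0.6, 1.7, -0.1]
finger_gap: 0.153
grasp_force: 97.6
```

```bash
cat >> h.py <<'E'
JY=.0169;RJ=Ro.from_euler('z',JY).as_matrix();GATE=np.array([519.2,18.8,18.])
H=np.array([454.9,181.3,253.2]);RH=Ro.from_euler('xyz',[-2.476,0,-.157]).as_matrix()
TIPL=RH.T@(np.array([480.25,350,32.8])-H)
def push(tipj,th,yaw=0):
    "tool pose with the stick tip at jig-frame point tipj (z above board), lean th deg"
    t=np.radians(th);R=RJ@Ro.from_euler('z',yaw).as_matrix();ax=R@[0,-np.sin(t),np.cos(t)];nn=R@[0,np.cos(t),np.sin(t)]
    Rt=np.c_[np.cross(-nn,-ax),-nn,-ax];return GATE+RJ@np.array(tipj)-Rt@TIPL,Rt
E
python3 - <<'E'
from h import *
from bench import arm
np.set_printoptions(linewidth=200,suppress=True,precision=3)
print("TIPL",TIPL)
c=arm.camera("top");pickle.dump(c,open("t3.pkl","wb"))
z=cloud(c)[...,2];hsv=cv2.cvtColor(c["pixels"],cv2.COLOR_BGR2HSV)
k=(hsv[...,1]>70)&(z>40)&(z<56);k[:191]=0;k[207:]=0;k[:,:300]=0;k[:,364:]=0
q=(cast(c,np.argwhere(k)[:,::-1],48)-GATE)@RJ;print("strip x",np.percentile(q[:,0],[0,5,50,95,100]),"y",np.percentile(q[:,1],[0,5,50,95,100]),len(q))
cv2.imwrite("pics/t3.png",np.clip(cv2.resize(c["pixels"][110:270,160:380],None,fx=3.5,fy=3.5)*1.6,0,255).astype(np.uint8))
st=arm.read_state();s=(st["eef_pos"],st["tool_rot"]);print(s, st["finger_gap"],st["grasp_force"])
T,Rt=push([0,-170,80],50);print("above",T,rel(s,T,Rt))
E
```

```text
TIPL [ -1.339   1.926 278.699]
strip x [-23.067 -19.934  -1.129  20.689  20.834] y [-156.499 -150.223  -96.96   -43.878  -40.729] 551
(array([435.506,  58.461, 411.549]), array([-2.476, -0.002, -0.159])) 0.14667069221692866 97.57091760635376
above [ 526.999 -363.38   278.619] (array([ 0.784,  1.992, -0.718]), array([ 0.103, -0.062, -0.063]))
```

View pics/t3.png

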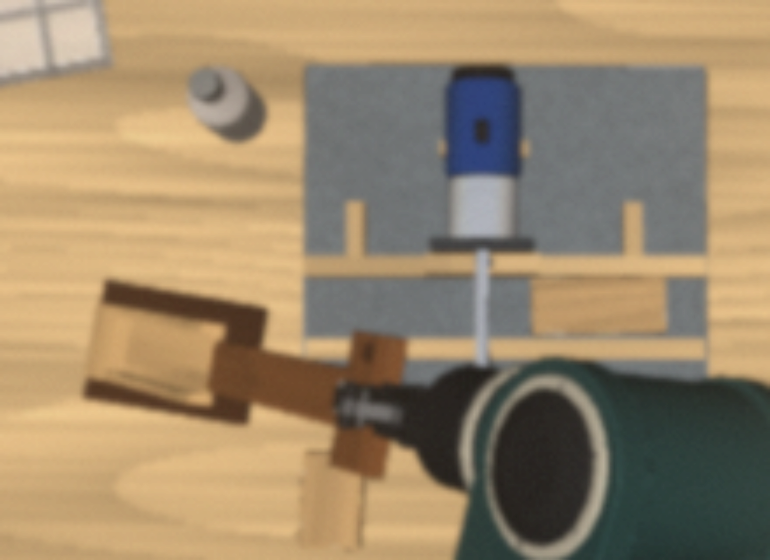

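The top view shows the stick held clear of the rest. The strip lies at px (531–667, 279–333) of the crop, and its tail is about 158 mm before the guard. Now I work out the carry move.

```bash
python3 - <<'E'
from h import *
from bench import arm
np.set_printoptions(linewidth=200,suppress=True,precision=3)
st=arm.read_state();R0=Ro.from_euler('xyz',st["tool_rot"]).as_matrix();p=st["eef_pos"]
T,Rt=push([0,-195,80],50);print(T)
mid=np.array([T[0],T[1],p[2]]);print("to mid",rel((p,st["tool_rot"]),mid,Rt))
print("from mid tool axes down",rel((mid,Ro.from_matrix(Rt).as_euler('xyz')),T,Rt))
E
```

```text
[ 527.421 -388.377  278.619]
to mid (array([ 0.807,  1.678, -1.317]), array([ 0.103, -0.062, -0.063]))
from mid tool axes down (array([-0.   ,  0.509,  0.427]), array([-0.,  0.,  0.]))
```

Request:
play_rows(commands=[{"offset": [0.1, 0.21, -0.165], "rot": [0, 0, 0]}, {"offset": [0.2, 0.42, -0.33], "rot": [0, 0, 0]}, {"offset": [0.3, 0.63, -0.495], "rot": [0, 0, 0]}, {"offset": [0.4, 0.84, -0.66], "rot": [0, 0, 0]}, {"offset": [0.4, 0.84, -0.66], "rot": [0, 0, 0]}, {"offset": [0.4, 0.84, -0.66], "rot": [0, 0, 0]}])

```text
t: 4.63
eef_pos: [481.6, -167.2, 407.8]
tool_rot: [-2.475, 0.003, -0.159]
contact_force: [1.6, 0.5, -2.1]
finger_gap: 0.151
grasp_force: 97.9
```

Request:
play_rows(commands=[{"offset": [0.1, 0.21, -0.165], "rot": [0.02, -0.01, -0.01]}, {"offset": [0.2, 0.42, -0.33], "rot": [0.05, -0.03, -0.03]}, {"offset": [0.3, 0.63, -0.495], "rot": [0.08, -0.05, -0.05]}, {"offset": [0.4, 0.84, -0.66], "rot": [0.103, -0.062, -0.063]}, {"offset": [0.4, 0.84, -0.66], "rot": [0.103, -0.062, -0.063]}, {"offset": [0.4, 0.84, -0.66], "rot": [0.103, -0.062, -0.063]}, {"offset": [0.4, 0.84, -0.66], "rot": [0.103, -0.062, -0.063]}])

```text
t: 5.22
eef_pos: [527.6, -390.8, 406.1]
tool_rot: [-2.265, 0.005, 0.017]
contact_force: [-0.6, -0.7, -1.3]
finger_gap: 0.15
grasp_force: 97.9
```

```bash
python3 - <<'E'
from h import *
from bench import arm
np.set_printoptions(linewidth=200,suppress=True,precision=3)
st=arm.read_state();s=(st["eef_pos"],st["tool_rot"]);print(s,st["t"],st["qpos"])
for tj in([0,-195,80],[0,-195,30],[0,-195,10.5]):
    T,Rt=push(tj,50);print(tj,rel(s,T,Rt))
c=arm.camera("side");cv2.imwrite("pics/s4.png",np.clip(cv2.resize(c["pixels"][150:330,230:470],None,fx=3.3,fy=3.3)*1.6,0,255).astype(np.uint8))
c=arm.camera("top");z=cloud(c);pickle.dump(c,open("t4.pkl","wb"))
E
```

```text
(array([ 527.625, -390.815,  406.123]), array([-2.265,  0.005,  0.017])) 5.2167 [-0.843  0.32   1.166  0.703  2.261  1.001]
[0, -195, 80] (array([0.003, 0.482, 0.417]), array([-0.002,  0.002, -0.002]))
[0, -195, 30] (array([0.004, 0.674, 0.578]), array([-0.002,  0.002, -0.002]))
[0, -195, 10.5] (array([0.005, 0.749, 0.64 ]), array([-0.002,  0.002, -0.002]))
```

View pics/s4.png

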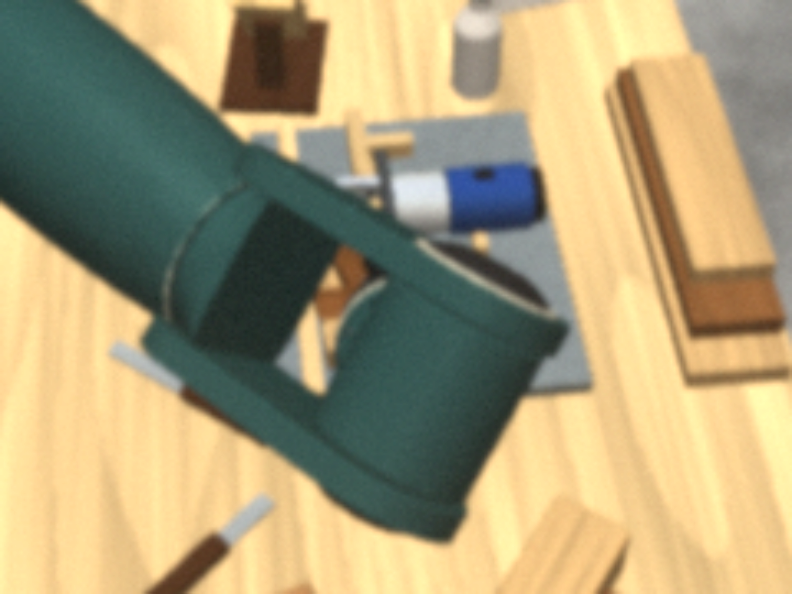

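The side view is blocked by the forearm (stick just visible at (350,270)), so I lower partway and check with the wrist camera.

Request:
play_rows(commands=[{"offset": [0, 0.12, 0.1], "rot": [0, 0, 0]}, {"offset": [0, 0.25, 0.22], "rot": [0, 0, 0]}, {"offset": [0, 0.38, 0.33], "rot": [-0.002, 0.002, -0.002]}, {"offset": [0.004, 0.51, 0.44], "rot": [-0.002, 0.002, -0.002]}, {"offset": [0.004, 0.62, 0.53], "rot": [-0.002, 0.002, -0.002]}, {"offset": [0.004, 0.675, 0.578], "rot": [-0.002, 0.002, -0.002]}, {"offset": [0.004, 0.675, 0.578], "rot": [-0.002, 0.002, -0.002]}, {"offset": [0.004, 0.675, 0.578], "rot": [-0.002, 0.002, -0.002]}])

```text
t: 5.98
eef_pos: [527.3, -385.1, 233.2]
tool_rot: [-2.273, -0.004, 0.02]
contact_force: [-0.8, -0.8, -0.7]
finger_gap: 0.149
grasp_force: 97.7
```

```bash
python3 - <<'E'
from h import *
from bench import arm
np.set_printoptions(linewidth=200,suppress=True,precision=3)
c=arm.camera("wrist");pickle.dump(c,open("w5.pkl","wb"));cv2.imwrite("pics/w5.png",np.clip(c["pixels"]*1.5,0,255).astype(np.uint8))
st=arm.read_state();s=(st["eef_pos"],st["tool_rot"]);print(s,st["t"],st["contact_force"])
for tj in([0,-195,10.5],[0,0,10.5]):
    T,Rt=push(tj,50);print(tj,rel(s,T,Rt))
R=Ro.from_euler('xyz',s[1]).as_matrix();print("tip jig",(s[0]+R@TIPL-GATE)@RJ)
E
```

```text
(array([ 527.422, -385.5  ,  234.308]), array([-2.274, -0.005,  0.019])) 6.0333 [ 0.418 -0.    -0.316]
[0, -195, 10.5] (array([-0.001,  0.105,  0.07 ]), array([ 0.003, -0.001,  0.003]))
[0, 0, 10.5] (array([ 0.002, -0.525,  0.814]), array([ 0.003, -0.001,  0.003]))
tip jig [   0.436 -193.049   34.604]
```

View pics/w5.png

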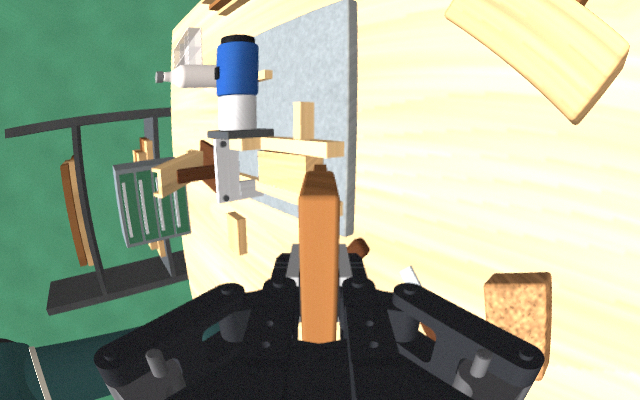

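```bash
cat >> h.py <<'E'
def wcloud(c):
    K=np.array(c["K"]);v,u=np.mgrid[0:400,0:640];a=(u-K[0,2])/K[0,0];b=(v-K[1,2])/K[1,1];r=np.hypot(a,b)+1e-9
    t=np.tan(np.minimum(r,1.5))/r;d=c["depth"];p=np.stack([a*t*d,b*t*d,d],-1)
    return p@Ro.from_euler('xyz',c["rotation"]).as_matrix().T+np.array(c["origin"])
E
python3 - <<'E'
from h import *
np.set_printoptions(linewidth=200,suppress=True,precision=1)
c=pickle.load(open("w5.pkl","rb"));P=(wcloud(c)-GATE)@RJ;im=c["pixels"]
hsv=cv2.cvtColor(im,cv2.COLOR_BGR2HSV)
x,y,z=P[...,0],P[...,1],P[...,2]
def rep(n,k):
    if k.sum()>3: print(n,k.sum(),*[np.percentile(q[k],[1,10,50,90,99]) for q in(x,y,z)])
rep("board",(abs(z)<6)&(abs(x)<150)&(abs(y)<190)&(hsv[...,1]<60))
rep("strip top",(abs(z-30)<6)&(abs(x)<24)&(y<-30)&(y>-180))
rep("fence top y<-60",(abs(z-28)<6)&(x>22)&(x<55)&(y<-60)&(y>-200))
rep("guardtop",(abs(z-84)<6)&(x>-70)&(x<50)&(abs(y)<30))
rep("rail",(abs(z-15)<4)&(x>-55)&(x<-22)&(y<-60)&(y>-200))
br=(hsv[...,0]<14)&(hsv[...,1]>120)
k=br&(abs(x)<60)&(y>-420)&(y<-150)&(z>15)
rep("stick",k)
for v in range(160,200,4): print(v,[(u,hsv[v,u,2],*P[v,u].round()) for u in range(300,345,7)])
E
```

```text
board 6482 [-71.1 -12.6  91.9 137.  148.7] [-189.2 -180.3 -100.9    5.    78.5] [-1.5 -0.9 -0.   0.8  1.6]
strip top 1574 [-23.  -17.8   2.4  19.8  23.6] [-158.4 -148.7 -107.6  -54.8  -41.5] [26.2 29.1 30.  30.7 31.4]
fence top y<-60 1162 [22.4 25.4 35.4 44.5 52.1] [-195.9 -189.6 -139.3  -80.   -62.6] [22.2 26.1 28.  29.5 30.7]
guardtop 388 [-57.4 -45.4   0.2  44.9  49.6] [-23.5  -1.3   0.4   6.5  18.8] [78.2 78.9 82.3 84.3 84.9]
rail 271 [-46.4 -44.8 -37.7 -31.  -29.3] [-123.9 -117.   -94.7  -66.8  -61.4] [13.5 14.2 15.1 15.9 16.4]
stick 2159 [-13.4  -4.1  27.1  47.   47.4] [-386.9 -386.1 -382.3 -371.2 -216.5] [ 57.3 187.5 196.4 200.9 202.1]
160 [(300, np.uint8(217), np.float64(21.0), np.float64(-150.0), np.float64(31.0)), (307, np.uint8(130), np.float64(21.0), np.float64(-158.0), np.float64(26.0)), (314, np.uint8(124), np.float64(20.0), np.float64(-158.0), np.float64(15.0)), (321, np.uint8(129), np.float64(19.0), np.float64(-157.0), np.float64(2.0)), (328, np.uint8(148), np.float64(20.0), np.float64(-167.0), np.float64(-0.0)), (335, np.uint8(153), np.float64(21.0), np.float64(-180.
[... 4355 characters left out ...]
8(70), np.float64(47.0), np.float64(-382.0), np.float64(190.0)), (342, np.uint8(149), np.float64(-17.0), np.float64(-193.0), np.float64(-0.0))]
196 [(300, np.uint8(135), np.float64(47.0), np.float64(-379.0), np.float64(202.0)), (307, np.uint8(117), np.float64(47.0), np.float64(-381.0), np.float64(201.0)), (314, np.uint8(119), np.float64(47.0), np.float64(-381.0), np.float64(199.0)), (321, np.uint8(121), np.float64(47.0), np.float64(-383.0), np.float64(197.0)), (328, np.uint8(120), np.float64(47.0), np.float64(-384.0), np.float64(195.0)), (335, np.uint8(106), np.float64(46.0), np.float64(-384.0), np.float64(192.0)), (342, np.uint8(150), np.float64(-22.0), np.float64(-194.0), np.float64(0.0))]
```

The same wrist cloud confirms the frame: board z 0, strip tail y −158, fence at x 26–45, guard at x −57…46, handle edge at x +47. I lower the foot behind the strip.

Request:
play_rows(commands=[{"offset": [0, 0.03, 0.02], "rot": [0, 0, 0]}, {"offset": [0, 0.06, 0.04], "rot": [0.003, -0.001, 0.003]}, {"offset": [0, 0.09, 0.06], "rot": [0.003, -0.001, 0.003]}, {"offset": [0, 0.1, 0.067], "rot": [0.003, -0.001, 0.003]}, {"offset": [0, 0.1, 0.067], "rot": [0.003, -0.001, 0.003]}, {"offset": [0, 0.1, 0.067], "rot": [0.003, -0.001, 0.003]}, {"offset": [0, 0.1, 0.067], "rot": [0.003, -0.001, 0.003]}])

```text
t: 6.62
eef_pos: [527.2, -388.7, 208.6]
tool_rot: [-2.267, 0.002, 0.016]
contact_force: [-0.8, 0.5, -0.9]
finger_gap: 0.152
grasp_force: 97.8
```

```bash
cat > s.py <<'E'
from h import *
from bench import arm
import sys
np.set_printoptions(linewidth=200,suppress=True,precision=3)
st=arm.read_state();s=(st["eef_pos"],st["tool_rot"]);print(s,st["t"],st["contact_force"])
R=Ro.from_euler('xyz',s[1]).as_matrix();print("tip jig",(s[0]+R@TIPL-GATE)@RJ)
for a in sys.argv[1:]:
    T,Rt=push([float(v) for v in a.split(',')],50);print(a,rel(s,T,Rt))
E
python3 s.py 0,-195,10.5 0,-60,10.5 0,0,10.5
```

```text
(array([ 527.238, -388.657,  208.594]), array([-2.267,  0.002,  0.016])) 6.6167 [-0.84   0.458 -0.938]
tip jig [  -0.452 -194.924   10.393]
0,-195,10.5 (array([ 0.001, -0.003, -0.001]), array([-0.001,  0.001, -0.001]))
0,-60,10.5 (array([ 0.001, -0.436,  0.517]), array([-0.001,  0.001, -0.001]))
0,0,10.5 (array([ 0.001, -0.628,  0.747]), array([-0.001,  0.001, -0.001]))
```

Request:
play_rows(commands=[{"offset": [0.001, -0.038, 0.046], "rot": [0, 0, 0]}, {"offset": [0.001, -0.077, 0.092], "rot": [0, 0, 0]}, {"offset": [0.001, -0.115, 0.137], "rot": [0, 0, 0]}, {"offset": [0.001, -0.154, 0.183], "rot": [0, 0, 0]}, {"offset": [0.001, -0.192, 0.229], "rot": [0, 0, 0]}, {"offset": [0.001, -0.231, 0.275], "rot": [0, 0, 0]}, {"offset": [0.001, -0.269, 0.32], "rot": [0, 0, 0]}, {"offset": [0.001, -0.308, 0.366], "rot": [0, 0, 0]}, {"offset": [0.001, -0.346, 0.411], "rot": [0, 0, 0]}, {"offset": [0.001, -0.385, 0.457], "rot": [0, 0, 0]}])

```text
t: 7.45
eef_pos: [525.4, -267.9, 208.8]
tool_rot: [-2.267, 0.002, 0.017]
contact_force: [0.6, -1.3, -0.8]
finger_gap: 0.154
grasp_force: 98.1
```

```bash
python3 s.py 0,-75,10.5 0,16,10.5
```

```text
(array([ 525.361, -267.859,  208.817]), array([-2.267,  0.002,  0.017])) 7.45 [ 0.619 -1.295 -0.78 ]
tip jig [ -0.346 -74.092  10.64 ]
0,-75,10.5 (array([ 0.   ,  0.001, -0.003]), array([-0.001,  0.001, -0.001]))
0,16,10.5 (array([-0.   , -0.291,  0.346]), array([-0.001,  0.001, -0.001]))
```

Request:
play_rows(commands=[{"offset": [0, -0.035, 0.042], "rot": [0, 0, 0]}, {"offset": [0, -0.07, 0.083], "rot": [0, 0, 0]}, {"offset": [0, -0.105, 0.125], "rot": [0, 0, 0]}, {"offset": [0, -0.14, 0.166], "rot": [0, 0, 0]}, {"offset": [0, -0.175, 0.208], "rot": [0, 0, 0]}, {"offset": [0, -0.21, 0.25], "rot": [0, 0, 0]}, {"offset": [0, -0.24, 0.285], "rot": [0, 0, 0]}, {"offset": [0, -0.27, 0.321], "rot": [0, 0, 0]}, {"offset": [0, -0.29, 0.345], "rot": [0, 0, 0]}, {"offset": [0, -0.297, 0.353], "rot": [0, 0, 0]}])

```text
t: 8.28
eef_pos: [523.9, -175.9, 209.2]
tool_rot: [-2.267, 0.002, 0.017]
contact_force: [0.3, -0.5, -2.3]
finger_gap: 0.156
grasp_force: 98.0
```

```bash
python3 s.py 0,16,10.5; python3 - <<'E'
from h import *
from bench import arm
np.set_printoptions(linewidth=200,suppress=True,precision=1)
for n in("top","wrist"):
    c=arm.camera(n)
    hsv=cv2.cvtColor(c["pixels"],cv2.COLOR_BGR2HSV)
    P=((cloud(c) if n=="top" else wcloud(c))-GATE)@RJ;x,y,z=P[...,0],P[...,1],P[...,2]
    k=(abs(z-30)<7)&(abs(x)<24)&(y>-200)&(y<200)&(hsv[...,1]>60)
    print(n,k.sum(),[np.percentile(q[k],[1,5,50,95,99]) for q in(x,y,z)] if k.sum()>5 else "")
    pickle.dump(c,open(f"{n}6.pkl","wb"))
    a=c["pixels"] if n=="wrist" else cv2.resize(c["pixels"][110:270,200:400],None,fx=3.5,fy=3.5)
    cv2.imwrite(f"pics/{n}6.png",np.clip(a*1.6,0,255).astype(np.uint8))
E
```

```text
(array([ 523.851, -175.854,  209.217]), array([-2.267,  0.002,  0.017])) 8.2833 [ 0.346 -0.509 -2.26 ]
tip jig [-0.4   17.933 11.049]
0,16,10.5 (array([-0.   ,  0.005, -0.006]), array([-0.001,  0.001, -0.001]))
top 625 [array([-23.2, -23.1,   1.5,  23.4,  23.6]), array([ 12.3,  24.5,  80.3, 133.7, 139.4]), array([25.1, 26.4, 30.9, 35. , 36.2])]
wrist 480 [array([-22.5, -20.4,   2.6,  21.2,  23.3]), array([ -8.6,  21.9, 118.9, 138.1, 139.8]), array([24.4, 28.8, 30. , 31.1, 36.2])]
```

The strip now spans y about 20–140 mm past the entry face (both views), so it is clear of the guard. I retract the way I came in, then lift.

Request:
play_rows(commands=[{"offset": [0, 0.03, -0.036], "rot": [0, 0, 0]}, {"offset": [0, 0.1, -0.119], "rot": [0, 0, 0]}, {"offset": [0, 0.18, -0.214], "rot": [0, 0, 0]}, {"offset": [0, 0.26, -0.309], "rot": [0, 0, 0]}, {"offset": [0, 0.34, -0.404], "rot": [0, 0, 0]}, {"offset": [0, 0.42, -0.5], "rot": [0, 0, 0]}, {"offset": [0, 0.5, -0.595], "rot": [0, 0, 0]}, {"offset": [0, 0.58, -0.69], "rot": [0, 0, 0]}, {"offset": [0, 0.66, -0.786], "rot": [0, 0, 0]}, {"offset": [0, 0.685, -0.815], "rot": [0, 0, 0]}])

```text
t: 9.22
eef_pos: [526.7, -393.6, 207.8]
tool_rot: [-2.267, 0.003, 0.014]
contact_force: [-0.3, 0.4, -1.8]
finger_gap: 0.148
grasp_force: 98.0
```

Request:
play_rows(commands=[{"offset": [0, -0.1, -0.084], "rot": [0, 0, 0]}, {"offset": [0, -0.23, -0.193], "rot": [0, 0, 0]}, {"offset": [0, -0.36, -0.302], "rot": [0, 0, 0]}, {"offset": [0, -0.49, -0.411], "rot": [0, 0, 0]}, {"offset": [0, -0.62, -0.52], "rot": [0, 0, 0]}, {"offset": [0, -0.76, -0.638], "rot": [0, 0, 0]}, {"offset": [0, -0.76, -0.638], "rot": [0, 0, 0]}, {"offset": [0, -0.76, -0.638], "rot": [0, 0, 0]}])

```text
t: 9.88
eef_pos: [527.7, -390.6, 409.1]
tool_rot: [-2.27, -0.0, 0.016]
contact_force: [0.1, 0.3, -2.5]
finger_gap: 0.151
grasp_force: 97.8
```

```bash
python3 - <<'E'
from h import *
from bench import arm
np.set_printoptions(linewidth=200,suppress=True,precision=3)
st=arm.read_state();s=(st["eef_pos"],st["tool_rot"]);print(s,st["t"],st["finger_gap"],st["grasp_force"])
ax=-RH[:,2];T=H+200*ax;print("home+200",T,rel(s,T,RH))
E
```

```text
(array([ 527.652, -390.614,  409.11 ]), array([-2.27 , -0.   ,  0.016])) 9.8833 0.1507794849829655 97.84945964813232
home+200 [435.589  59.314 410.51 ] (array([-0.424, -1.457,  1.723]), array([-0.103,  0.06 ,  0.062]))
```

Request:
play_rows(commands=[{"offset": [-0.035, -0.12, 0.14], "rot": [0, 0, 0]}, {"offset": [-0.07, -0.24, 0.285], "rot": [0, 0, 0]}, {"offset": [-0.105, -0.365, 0.43], "rot": [0, 0, 0]}, {"offset": [-0.14, -0.485, 0.575], "rot": [0, 0, 0]}, {"offset": [-0.175, -0.605, 0.715], "rot": [0, 0, 0]}, {"offset": [-0.212, -0.728, 0.861], "rot": [0, 0, 0]}, {"offset": [-0.212, -0.728, 0.861], "rot": [0, 0, 0]}])

```text
t: 10.47
eef_pos: [480.3, -161.2, 408.0]
tool_rot: [-2.266, 0.002, 0.019]
contact_force: [-0.1, -0.3, -1.9]
finger_gap: 0.149
grasp_force: 97.9
```

Request:
play_rows(commands=[{"offset": [-0.035, -0.12, 0.14], "rot": [-0.02, 0.01, 0.01]}, {"offset": [-0.07, -0.24, 0.285], "rot": [-0.04, 0.024, 0.025]}, {"offset": [-0.105, -0.365, 0.43], "rot": [-0.07, 0.04, 0.042]}, {"offset": [-0.14, -0.485, 0.575], "rot": [-0.103, 0.06, 0.062]}, {"offset": [-0.175, -0.605, 0.715], "rot": [-0.103, 0.06, 0.062]}, {"offset": [-0.212, -0.728, 0.861], "rot": [-0.103, 0.06, 0.062]}, {"offset": [-0.212, -0.728, 0.861], "rot": [-0.103, 0.06, 0.062]}, {"offset": [-0.212, -0.728, 0.861], "rot": [-0.103, 0.06, 0.062]}, {"offset": [-0.212, -0.728, 0.861], "rot": [-0.103, 0.06, 0.062]}])

```text
t: 11.22
eef_pos: [435.7, 59.1, 408.8]
tool_rot: [-2.474, 0.004, -0.155]
contact_force: [0.4, 0.6, -1.1]
finger_gap: 0.149
grasp_force: 98.0
```

```bash
cat > hm.py <<'E'
from h import *
from bench import arm
import sys
np.set_printoptions(linewidth=200,suppress=True,precision=4)
st=arm.read_state();s=(st["eef_pos"],st["tool_rot"]);print(s,st["t"],st["contact_force"],st["finger_gap"])
ax=-RH[:,2]
for a in sys.argv[1:]:
    l,n=map(float,a.split(','));T=H+l*ax-n*RH[:,1];print(a,rel(s,T,RH))
E
python3 hm.py 200,0 200,3 100,3 5,2
python3 - <<'E'
from h import *
from bench import arm
np.set_printoptions(linewidth=200,suppress=True,precision=2)
c=arm.camera("top");P=cloud(c);S=np.load("st.npz")
st=arm.read_state();R=Ro.from_euler('xyz',st["tool_rot"]).as_matrix()
im=cv2.GaussianBlur(c["pixels"],(3,3),0).astype(int)
L=(P-st["eef_pos"])@R
def an(P,im,p0,R,nm):
    L=(P-p0)@R;k=(im[...,2]-im[...,0]>18)&(im[...,2]<100)&(abs(L[...,0])<35)&(L[...,2]>110)&(L[...,2]<290)&(abs(L[...,1])<25)
    q=L[k];print(nm,len(q),"x",np.percentile(q[:,0],[2,50,98]),"front y",np.median(q[:,1]),"z",np.percentile(q[:,2],[1,50,99]))
    print("   slope x/z,y/z",np.polyfit(q[:,2],q[:,0],1)[0],np.polyfit(q[:,2],q[:,1],1)[0])
an(P,im,st["eef_pos"],R,"now")
c3=pickle.load(open("t3.pkl","rb"))
an(cloud(c3),cv2.GaussianBlur(c3["pixels"],(3,3),0).astype(int),np.array([435.506,58.461,411.549]),Ro.from_euler('xyz',[-2.476,-.002,-.159]).as_matrix(),"t3")
E
```

```text
(array([435.6804,  59.1396, 408.8385]), array([-2.4742,  0.0039, -0.1552])) 11.2167 [ 0.4019  0.6139 -1.1009] 0.1487184189517748
200,0 (array([-0.001, -0.006, -0.006]), array([-0.0009,  0.0021, -0.0005]))
200,3 (array([-0.001, -0.021, -0.006]), array([-0.0009,  0.0021, -0.0005]))
100,3 (array([ 0.001, -0.02 ,  0.494]), array([-0.0009,  0.0021, -0.0005]))
5,2 (array([ 0.003, -0.014,  0.969]), array([-0.0009,  0.0021, -0.0005]))
now 466 x [-18.63  -0.23  18.64] front y -7.972461526343798 z [111.48 186.06 273.06]
   slope x/z,y/z -0.007997415349005927 0.004999688170042451
t3 460 x [-18.35   0.62  19.64] front y -8.290897639329868 z [112.4  186.22 270.18]
   slope x/z,y/z -0.015397966562291475 0.004767659876866222
```

The stick hasn't slipped in the grip (same blade offsets as after the pick-up). I slide it back along the plate, 2–3 mm clear of it.

Request:
play_rows(commands=[{"offset": [-0.001, -0.021, 0], "rot": [-0.001, 0.002, 0]}, {"offset": [0, -0.021, 0.1], "rot": [-0.001, 0.002, 0]}, {"offset": [0, -0.02, 0.22], "rot": [-0.001, 0.002, 0]}, {"offset": [0.001, -0.02, 0.34], "rot": [-0.001, 0.002, 0]}, {"offset": [0.001, -0.02, 0.46], "rot": [-0.001, 0.002, 0]}, {"offset": [0.001, -0.02, 0.57], "rot": [-0.001, 0.002, 0]}, {"offset": [0.001, -0.02, 0.67], "rot": [-0.001, 0.002, 0]}, {"offset": [0.002, -0.02, 0.75], "rot": [-0.001, 0.002, 0]}, {"offset": [0.002, -0.02, 0.8], "rot": [-0.001, 0.002, 0]}, {"offset": [0.002, -0.02, 0.8], "rot": [-0.001, 0.002, 0]}])

```text
t: 12.1
eef_pos: [451.6, 160.5, 284.8]
tool_rot: [-2.476, 0.002, -0.158]
contact_force: [0.3, 0.7, -1.1]
finger_gap: 0.152
grasp_force: 98.2
```

```bash
python3 hm.py 10,2 1,1 0,0
```

```text
(array([451.646 , 160.4705, 284.8026]), array([-2.4764,  0.0023, -0.1585])) 12.1 [ 0.3281  0.6839 -1.1469] 0.1517323017730286
10,2 (array([-0.   ,  0.005,  0.139]), array([ 0.0002,  0.0005, -0.0013]))
1,1 (array([-0.   ,  0.01 ,  0.184]), array([ 0.0002,  0.0005, -0.0013]))
0,0 (array([-0.   ,  0.015,  0.189]), array([ 0.0002,  0.0005, -0.0013]))
```

Request:
play_rows(commands=[{"offset": [0, 0, 0.04], "rot": [0, 0, -0.001]}, {"offset": [0, 0.002, 0.08], "rot": [0, 0, -0.001]}, {"offset": [0, 0.005, 0.12], "rot": [0, 0, -0.001]}, {"offset": [0, 0.006, 0.15], "rot": [0, 0, -0.001]}, {"offset": [0, 0.008, 0.17], "rot": [0, 0, -0.001]}, {"offset": [0, 0.01, 0.182], "rot": [0, 0, -0.001]}, {"offset": [0, 0.012, 0.185], "rot": [0, 0, -0.001]}, {"offset": [0, 0.012, 0.185], "rot": [0, 0, -0.001]}])

```text
t: 12.77
eef_pos: [454.9, 181.1, 256.1]
tool_rot: [-2.476, -0.002, -0.157]
contact_force: [0.7, -0.0, -0.9]
finger_gap: 0.148
grasp_force: 98.2
```

```bash
python3 hm.py 0,0
```

```text
(array([454.871 , 181.0806, 256.0666]), array([-2.4758, -0.0017, -0.1565])) 12.7667 [ 0.6881 -0.0263 -0.9149] 0.14787249129200533
0,0 (array([-0.   ,  0.008,  0.012]), array([-0.0001, -0.0005,  0.0007]))
```

Request:
play_rows(commands=[{"offset": [0, 0.004, 0.006], "rot": [0, 0, 0]}, {"offset": [0, 0.007, 0.012], "rot": [0, 0, 0]}, {"offset": [0, 0.007, 0.012], "rot": [0, 0, 0]}, {"offset": [0, 0.007, 0.012], "rot": [0, 0, 0]}])

```text
t: 13.1
eef_pos: [455.0, 181.4, 253.4]
tool_rot: [-2.476, -0.002, -0.157]
contact_force: [-0.0, -0.2, -2.1]
finger_gap: 0.151
grasp_force: 98.4
```

Request:
play_rows(commands=[{"offset": [0, 0, 0], "rot": [0, 0, 0]}, {"offset": [0, 0, 0], "rot": [0, 0, 0]}, {"offset": [0, 0, 0], "rot": [0, 0, 0]}, {"offset": [0, 0, 0], "rot": [0, 0, 0]}], gripper=-0.45)

```text
t: 13.43
eef_pos: [455.0, 181.4, 253.5]
tool_rot: [-2.476, -0.002, -0.157]
contact_force: [-0.3, 0.3, -0.1]
finger_gap: 0.275
grasp_force: 0.0
```

Request:
play_rows(commands=[{"offset": [0, 0, 0], "rot": [0, 0, 0]}, {"offset": [0, 0, 0], "rot": [0, 0, 0]}, {"offset": [0, 0, 0], "rot": [0, 0, 0]}, {"offset": [0, 0, 0], "rot": [0, 0, 0]}, {"offset": [0, 0, 0], "rot": [0, 0, 0]}, {"offset": [0, 0, 0], "rot": [0, 0, 0]}, {"offset": [0, 0, 0], "rot": [0, 0, 0]}, {"offset": [0, 0, 0], "rot": [0, 0, 0]}], gripper=1)

```text
t: 14.1
eef_pos: [454.9, 181.4, 253.3]
tool_rot: [-2.476, -0.002, -0.157]
contact_force: [-0.0, -0.3, 0.8]
finger_gap: 1.001
grasp_force: 0.0
```

Request:
play_rows(commands=[{"offset": [0, 0, -0.05], "rot": [0, 0, 0]}, {"offset": [0, 0, -0.15], "rot": [0, 0, 0]}, {"offset": [0, 0, -0.3], "rot": [0, 0, 0]}, {"offset": [0, 0, -0.5], "rot": [0, 0, 0]}, {"offset": [0, 0, -0.7], "rot": [0, 0, 0]}, {"offset": [0, 0, -0.9], "rot": [0, 0, 0]}, {"offset": [0, 0, -1], "rot": [0, 0, 0]}, {"offset": [0, 0, -1], "rot": [0, 0, 0]}])

```text
t: 14.77
eef_pos: [435.2, 57.3, 415.1]
tool_rot: [-2.476, -0.007, -0.159]
contact_force: [0.3, 0.3, 0.3]
finger_gap: 1.001
grasp_force: 0.0
```

```bash
python3 hm.py; python3 - <<'E'
from h import *
from bench import arm
np.set_printoptions(linewidth=200,suppress=True,precision=2)
c=arm.camera("top");P=cloud(c)
cv2.imwrite("pics/t7.png",np.clip(cv2.resize(c["pixels"][110:270,160:380],None,fx=3.5,fy=3.5)*1.6,0,255).astype(np.uint8))
c0=pickle.load(open("c0.pkl","rb"))["top"]
for nm,cc in(("start",c0),("now",c)):
    P=cloud(cc);im=cv2.GaussianBlur(cc["pixels"],(3,3),0).astype(int);L=(P-H)@RH
    k=(im[...,2]-im[...,0]>18)&(im[...,2]<100)&(L[...,2]>25)&(L[...,2]<85)&(abs(L[...,0])<60)&(L[...,1]>-30)&(L[...,1]<30)
    q=L[k];print(nm,len(q),"handle x",np.percentile(q[:,0],[2,50,98]),"y",np.median(q[:,1]),"z",np.percentile(q[:,2],[2,50,98]))
    k=(im[...,2]-im[...,0]>18)&(im[...,2]<90)&(L[...,2]>110)&(L[...,2]<260)&(abs(L[...,0])<35)&(abs(L[...,1])<25)
    q=L[k];print(len(q),"blade x",np.percentile(q[:,0],[2,50,98]),"y",np.median(q[:,1]),np.polyfit(q[:,2],q[:,1],1)[0],"z",np.percentile(q[:,2],[2,50,98]))
    hsv=cv2.cvtColor(cc["pixels"],cv2.COLOR_BGR2HSV);J=(P-GATE)@RJ;k=(abs(J[...,2]-30)<7)&(abs(J[...,0])<23)&(J[...,1]>-200)&(J[...,1]<200)&(hsv[...,1]>60)
    print("strip y",np.percentile(J[k][:,1],[0,2,50,98,100]),"x",np.median(J[k][:,0]))
E
```

```text
(array([435.2119,  57.3051, 415.1471]), array([-2.4763, -0.0073, -0.159 ])) 14.7667 [0.3201 0.2993 0.272 ] 1.0009665681287625
start 440 handle x [-42.97  -0.35  43.68] y -5.029281529821601 z [25.42 40.42 81.05]
370 blade x [-32.84  -3.66  20.37] y -5.11052429626425 0.013919893999633991 z [112.15 177.49 255.49]
strip y [-156.76 -155.98  -99.78  -40.77  -37.59] x -1.0968440479726724
now 442 handle x [-41.63   0.31  43.8 ] y -4.457072832844089 z [25.71 40.27 81.38]
324 blade x [-32.84  -0.2   19.91] y -5.801718198895968 -0.005400577643648929 z [113.27 177.66 255.33]
strip y [ 24.51  24.71  80.96 139.17 140.19] x 1.4377177423119436
```

View pics/t7.png

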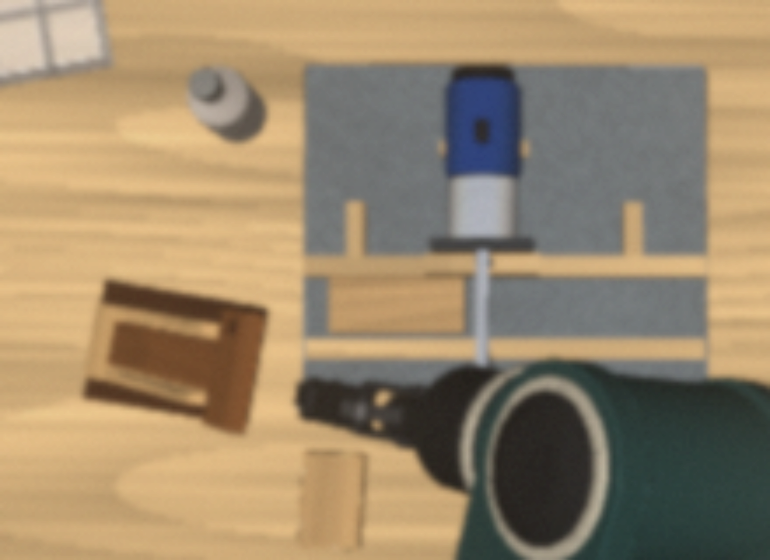

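The stick is back in its rest (px 110–265, 300–430), matching the start to about 1 mm. The strip (328–464, 279–333) lies fully past the guard (475–490), and the gripper is clear.

```bash
python3 -c "
from bench import arm
print(arm.job_done())"
```

```text
the job is handed in; nothing more can be done
None
```

The job is handed in: in the last camera check the oak strip lay fully past the guard (rear end about 20 mm beyond the entry face), the stick stood in its rest within about 1–2 mm of its starting position, and the gripper was clear; no verdict came back.

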